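Hang the lopsided scale pan on the spring weigher

ROBOT

A 6-joint arm with a two-finger parallel gripper is mounted at the origin on the work surface. World frame = base frame: x ahead of the robot, y to its left, z up, the work surface at z = 0. Lengths are in m, angles in rad, forces in N, time in s.
With the tool pointing down it reaches from about 0.425 to 0.95 m from the base axis. Payload 14.7 kg.
Tool frame: the origin (TCP) lies between the finger pads; the fingertips stand 8 mm ahead of it and the grasp point (between the pads) lies 11 mm behind it (env.finger_overhang is the distance from the TCP to the fingertips, in m); z points along the fingers, y is the direction in which the jaws open and shut (so a half turn about z gives the same grasp; the last joint's range is limited). The gripper opens to 85 mm and grips with 20 to 120 N. Pads are 22 mm wide; open, the fingers measure 114 mm over their backs; the gripper's body (76 mm by 85 mm) begins 54 mm behind the grasp point. The pads swing forward as they close: fully open they stand 13 mm farther back than shut.
Start: joints at [1.286, 0.48, 1.596, -0, 1.065, -0.047], TCP at [0.153, 0.632, 0.239] pointing down, gripper open.
Joint ranges: [-2.75, 2.75], [-0.82, 2.05], [0.23, 2.67], [-1.56, 4.7], [0.09, 2.69], [-2.92, 2.92]. Speed limits (rad/s): [1.89, 1.89, 2.39, 3.01, 3.01, 3.01].

INTERFACE

Orientations are given as a rotation vector (axis times angle).
In Python, from plant import status, viewer, ticket, env gives the robot as it stands.
- The arm moves only by the shell command python3 -m handwheel 'ROWS' [FORCE]. ROWS is JSON, a list of rows, each a list of 7 numbers: the finger opening in cm, from 0 to 8.54, then the shift along the tool's x, y, z in cm, then the turn, a rotation vector about the tool's x, y, z in degrees. In form: [[claw, tx, ty, tz, rx, ry, rz], ...]. A call has 1 to 8 rows; each row is the pose to reach, as a shift and turn from the pose commanded when the call began, along the tool's axes at that moment; what a row does not reach only later rows make up. A row lasts 1/8 s, in which the tool goes at most 62.5 mm and 10.7 degrees, less where a joint would pass 70% of its speed; a pose out of reach is approached as far as the arm can. A call with a gripper value outside its range is refused whole. The fingers move at their own pace and stop on an object; FORCE is the grip in N (left out, the last holds). Time passes only in rows, so rows that repeat a pose let the fingers close. It gives the time, the measured TCP pose, the force and the opening at its end, in the units of the state.
- status.get_state(): the state, without advancing time (a new reading comes with each control period).
- viewer.capture(name): name is "scene" or "top" or "wrist"; returns a dict with "frame" (480x640x3 uint8, blue, green, red), "depth" (480x640 float32, m along the optical axis (not along the pixel's ray), 0 where there is no reading), "fx", "fy", "cx", "cy" (pixels), "D" ([k1, k2, p1, p2, k3] as OpenCV has them; the pictures are not rectified), "R" (3x3) and "t" (3): a world point X has camera coordinates R X + t. Camera axes: x right, y down, z forward; pixel columns grow to the right and rows downward; lengths in m; the calibration is good to about 2 mm. A picture is of the moment at which its call begins.
- ticket.close_job(): hands the job in, once; it reports no verdict.
Trained networks look in a picture, given as the dict that the camera call returned (one of the last four; its "shot" number tells which), for a name from the list of things; names that differ only in an ending like _2 or _b are one class to them, and where a whole thing is asked for, a point or a joint stands for the part that bears it (a point fixed in the world has none). Each returns a list of dicts, best first, with "confidence" (0 to 1); they miss things now and then, are a little off and sometimes report something else, mostly with a low value. They report only what shows in the picture. A call takes as long as a camera call. They do not tell look-alikes from the thing itself.
- viewer.recognise(picture, query): "point" ([x, y, z] in m, in world coordinates, good to about 4 mm: the middle of the surface that is visible of it).
- viewer.masks_of(picture, query): "region" (480x640 bool, what is visible of it).
- viewer.mark_of(picture, query): "point" ([x, y, z] in m, in world coordinates, good to about 4 mm: a listed point, or the origin of a listed thing).
The state is a dict: "t": time; "qpos": joint angles; "qd": joint speeds; "joint_efforts": joint torques, N m; "tool_pos": TCP position; "eef_rot": TCP orientation; "contact_force": force on the tool from outside, world axes, zero at the start; "wrist_torque": the same for the moment, N m; "opening": opening from 0.0 (shut) to 1.0 (fully open).
Only numpy, scipy, OpenCV 4.12 (cv2) and the standard library are available. Lean on these libraries where they do the work, as an engineer would, in place of code of your own. Each camera call takes 0.05 s, during which the arm holds its last target.

TASK

Pick up the steel scale pan by its black grip and hang it by its hook on the weigher's arm, between lip and collar, pushed gently back until it touches the collar. Lower it until the spring carries its whole weight, turned to the slant at which the lopsided pan hangs by itself, and only then let go, so that the arm neither drops nor springs up and the pan does not swing. Do not push hard on the weigher or sink its arm to the stop, and leave the bottle, jars and beaker where they stand.

Things in the scene. Friction and masses are not known exactly. Their poses are not given: they have to be found in the camera images.
- weigher: Spring weigher, fixed to the bench: grey base plate (150 x 100 x 14 mm), white upright column (34 x 44 mm, top 303 mm above the bench) and a horizontal round steel arm sticking out of the column towards the robot. Origin on the bench straight below the unloaded seat; x points along the arm from its free end to the column (column face 96 mm beyond the origin), z up.
- weigher_seat (a point): Point on the centre line of the weigher's arm (10 mm thick) where the middle of the pan's hook must lie; 250 mm above the bench when unloaded, sinks with the arm. Axes as weigher. A collar (26 mm wide) has its near face 8 mm beyond this point (+x); a round lip (22 mm wide) at the free end has its inner face 26 mm before it (-x). The 34 mm gap between them is open from above.
- weigher_arm (a joint): How far the weigher's arm has sunk under load, in m: 0 unloaded, grows downward, straight vertical travel without tilt, end stop at 0.105. It hangs on a soft, lightly damped spring, about 100 N/m after the first 0.25 N.
- pan: Steel scale pan standing on the bench, to be hung up: thick-bottomed round dish 80 mm wide, 18 mm high; at its +y rim an upright strip (16 mm wide along x) carries a downward-open hook with an upright square black grip on top (14 x 14 mm, from 133 to 180 mm above the underside). Origin at the centre of the dish's underside, z up. Mass unknown, 0.2 to 0.8 kg.
- pan_crown (a point): Point inside the pan's hook where the centre line of the 10 mm arm lies when seated: y = +28 mm, 115 mm above the pan's underside. The hook is an inverted V (apex 7 mm above this point) between two prongs 22 mm apart inside, whose ends lie 15 mm below this point; it is 16 mm wide along x. It may sit on the arm either way round.
- pan_grip (a point): Centre of the part of the pan's square black grip to take hold of: y = +28 mm, 160 mm above the pan's underside.
- pan_com (a point): The pan's centre of mass: y = +3 mm, 15 mm above the pan's underside, so not below the hook. Hung freely on the arm, the pan turns about its own x axis by about +0.24 rad, until this point is below pan_crown. With the hook on the arm the dish is below the arm, so the hook has to be brought in over the arm's free end and its lip, with strip and dish clear of the arm.
- beaker: Bystander: small clear glass beaker, 46 mm wide, 55 mm high. Origin at the centre of its underside.
- weighing_jar: Bystander: small glass weighing jar, 36 mm wide, 40 mm high, white cap. Origin at the centre of its underside.
- reagent_bottle: Bystander: white plastic bottle, 66 mm wide, 130 mm high. Origin at the centre of its underside.
- amber_jar: Bystander: amber glass jar, 64 mm wide, 90 mm high. Origin at the centre of its underside.
Mind the look-alikes: they are no part of the job. What is shaped like the pan but pink or yellow is not meant.

How it is judged:
On the way, in this order (a step that is already met when the one before it is completed fails the run):
1. the pan is lifted clear of the bench, not yet on the weigher (height (world z) of pan above 0.03 m and contact force between pan and weigher below 0.05 N), for 0.2 s.
2. the pan's hook is seated against the collar on the arm and the spring carries load (x of pan_crown in the frame of weigher_seat between -0.004 and 0.004 m and y of pan_crown in the frame of weigher_seat between -0.005 and 0.005 m and z of pan_crown in the frame of weigher_seat between -0.005 and 0.005 m and value of joint weigher_arm above 0.005 m), for 0.2 s.
At the end, for the whole second after the job is handed in: The pan hangs free on the weigher's arm: its hook point within 4 mm of the seat along the arm and 5 mm across and in height, the arm sunk more than 12 mm by its weight and still (under 20 mm/s), the pan at rest (under 30 mm/s and 0.25 rad/s) and tilted less than 0.45 rad (x of pan_crown in the frame of weigher_seat between -0.004 and 0.004 m and y of pan_crown in the frame of weigher_seat between -0.005 and 0.005 m and z of pan_crown in the frame of weigher_seat between -0.005 and 0.005 m and value of joint weigher_arm above 0.012 m and velocity of joint weigher_arm between -0.02 and 0.02 m/s and linear speed of pan below 0.03 m/s and angular speed of pan below 0.25 rad/s and angle between pan's own z axis and vertical below 0.45 rad); the robot touches nothing.
It fails at once if the weigher's arm dropped or sprang up once the fingers had let go (faster than 35 mm/s) (value of joint weigher_arm above 0.003 m and contact force between the fingers and pan below 0.3 N and (velocity of joint weigher_arm above 0.035 m/s or velocity of joint weigher_arm below -0.035 m/s)).
It fails at once if the pan swung on the arm (faster than 1.0 rad/s while the arm carries it) (value of joint weigher_arm above 0.01 m and angular speed of pan above 1 rad/s).
It fails at once if the weigher was pushed with more than 18 N by the pan (contact force between pan and weigher above 18 N).
It fails at once if the arm was pressed down to its stop (more than 95 mm) (value of joint weigher_arm above 0.095 m).
It fails at once if the bottle, the beaker or a jar was moved more than 30 mm (distance of any of beaker, weighing_jar, reagent_bottle, amber_jar from where it was at the start of the episode above 0.03 m).
It also fails if it takes over 69 s, if anything falls off the work surface, if the arm or the gripper's body presses on something with over 40 N, if the wrist force passes 120 N, or if a joint passes its speed limit or range.

## Working session

There is one attempt and no reset: what is moved stays moved. The work goes in short steps, Python scripts to look and compute and a shell command to move; the robot and the scene stay as the last step left them, time stands still between calls to the robot, and variables do not carry over. Pictures are saved under pics/ and viewed, and the job is handed in when it is done.

```bash
ls; mkdir -p pics
cat > h.py <<'E'
import numpy as np,cv2
from plant import status,viewer,ticket,env
from scipy.spatial.transform import Rotation as R
def snap(n,f):
    p=viewer.capture(n); cv2.imwrite('pics/'+f,p['frame']); return p
def find(p,q,fn='mark_of'):
    for d in getattr(viewer,fn)(p,q)[:4]: print(fn,q,np.round(d['point'],4),round(d['confidence'],2))
E
python3 - <<'E'
from h import *
print(status.get_state())
for n in('scene','top'):
    p=snap(n,n+'1.png'); print(n)
    for q in ['weigher','weigher_seat','pan','pan_crown','pan_grip','pan_com','beaker','weighing_jar','reagent_bottle','amber_jar']: find(p,q)
E
```

```text
pics
{'t': 0.0, 'qpos': array([ 1.28641889e+00,  4.80843948e-01,  1.59684429e+00, -3.02810759e-06,
        1.06507032e+00, -4.65973711e-02]), 'qd': array([-0.00061556,  0.00054262, -0.00067078, -0.00137708, -0.00194966,
        0.00012086]), 'joint_efforts': array([ 6.83108738e-04, -9.50677228e+01, -4.30190098e+01,  1.65997003e-04,
        1.26018265e-02,  7.33044516e-06]), 'tool_pos': array([0.15297789, 0.63135454, 0.23867554]), 'eef_rot': array([-3.72599953e-01, -3.11922748e+00,  1.80695503e-03]), 'contact_force': array([ 0.5798394 , -0.76486568,  0.74152657]), 'wrist_torque': array([ 0.05044785, -0.02887758,  0.01632508]), 'opening': 1.0013066052905137}
scene
mark_of weigher [ 0.5042 -0.238   0.0017] 0.62
mark_of weigher_seat [ 0.4992 -0.2307  0.2486] 0.64
mark_of pan [ 0.6486 -0.0728 -0.0021] 0.75
mark_of pan [0.5483 0.1553 0.0009] 0.73
mark_of pan [0.5541 0.3005 0.0038] 0.61
mark_of pan [0.6758 0.1475 0.001 ] 0.59
mark_of pan_crown [0.5485 0.1848 0.1157] 0.97
mark_of pan_crown [0.6991 0.1432 0.1125] 0.86
mark_of pan_crown [ 0.6667 -0.095   0.1155] 0.73
mark_of pan_crown [0.5569 
[... 1045 characters left out ...]

mark_of pan_crown [ 0.6666 -0.0952  0.1118] 0.67
mark_of pan_crown [ 0.5004 -0.2373  0.2505] 0.63
mark_of pan_grip [0.5494 0.1844 0.1588] 0.91
mark_of pan_grip [0.5594 0.3239 0.1637] 0.84
mark_of pan_grip [0.7025 0.1407 0.1611] 0.79
mark_of pan_grip [ 0.666  -0.0943  0.1607] 0.69
mark_of pan_com [0.5473 0.1624 0.0144] 0.88
mark_of pan_com [0.6737 0.1488 0.0132] 0.8
mark_of pan_com [0.55   0.2998 0.0158] 0.68
mark_of pan_com [ 0.6507 -0.0787  0.0116] 0.59
mark_of beaker [ 0.5509 -0.0041 -0.0008] 0.68
mark_of weighing_jar [0.4371 0.0065 0.0015] 0.69
mark_of weighing_jar [0.5486 0.1837 0.1578] 0.3
mark_of amber_jar [ 0.541  -0.4558 -0.0043] 0.56
mark_of amber_jar [ 0.5521 -0.0057 -0.0016] 0.19
```

View pics/scene1.png

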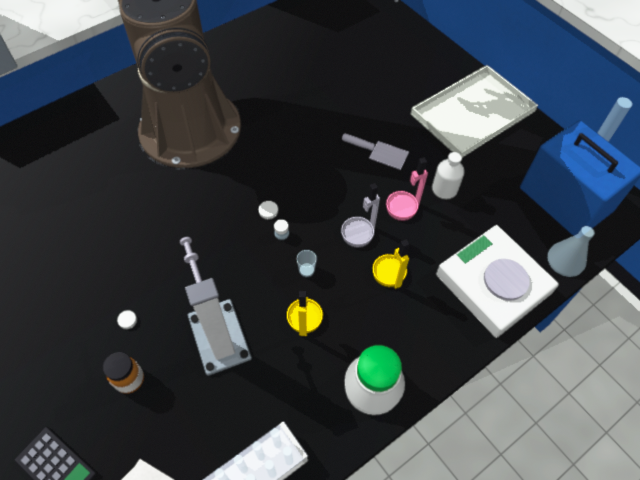

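View pics/top1.png

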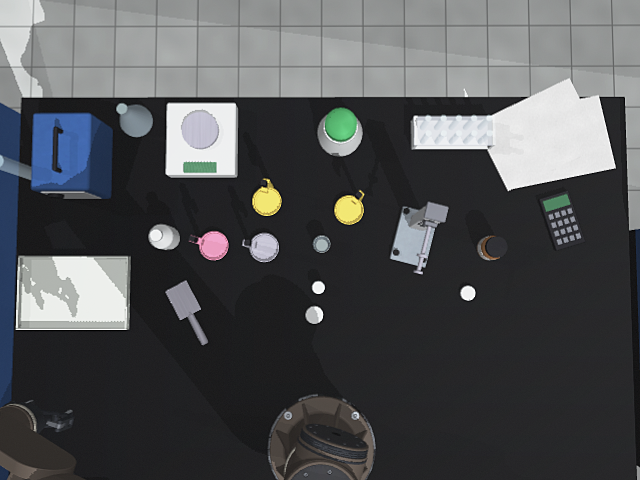

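The steel pan is the grey one, at scene (358,230) and top (264,247). The other three are pink or yellow. The weigher's arm runs from its lip at top (420,271) to its column near (435,215). Next I'll measure both from the depth images.

```bash
cat >> h.py <<'E'
def cloud(p):
    d=p['depth']; v,u=np.nonzero(d>0)
    K=np.array([[p['fx'],0,p['cx']],[0,p['fy'],p['cy']],[0,0,1]])
    n=cv2.undistortPoints(np.c_[u,v].astype(float)[:,None],K,np.array(p['D']))[:,0]
    z=d[v,u]; X=np.c_[n*z[:,None],z]
    return (X-p['t'])@p['R'], p['frame'][v,u]
def near(X,c,r): return np.hypot(X[:,0]-c[0],X[:,1]-c[1])<r
E
python3 - <<'E'
from h import *
for n in('scene','top'):
    p=snap(n,n+'2.png'); X,C=cloud(p)
    print(n)
    g=near(X,(.548,.184),.03)
    for lo,hi in((.005,.024),(.03,.09),(.09,.13),(.135,.178),(.178,.19)):
        Y=X[g&(X[:,2]>lo)&(X[:,2]<hi)]
        if len(Y): print('grip',lo,len(Y),Y.mean(0).round(4),Y.min(0).round(4),Y.max(0).round(4))
    Y=X[near(X,(.546,.157),.06)&(X[:,2]>.014)&(X[:,2]<.024)]
    (c,s,a)=cv2.fitEllipse(Y[:,:2].astype(np.float32)*1000); print('dish',c,s,len(Y),cv2.minEnclosingCircle(Y[:,:2].astype(np.float32)*1000))
    A=X[near(X,(.50,-.235),.14)&(X[:,2]>.225)&(X[:,2]<.275)]
    print('arm',len(A)); 
    o=np.array([.501,-.236]); a=np.deg2rad(-15); ex=np.array([np.cos(a),np.sin(a)]); ey=np.array([-ex[1],ex[0]])
    s=(A[:,:2]-o)@ex; w=(A[:,:2]-o)@ey
    for b in np.arange(-.06,.11,.006):
        m=(s>=b)&(s<b+.006)
        if m.any(): print(round(b+.003,3),m.sum(),'w',w[m].min().round(4),w[m].max().round(4),w[m].mean().round(4),'z',A[m,2].min().round(4),A[m,2].max().round(4))
E
```

```text
scene
grip 0.005 304 [0.5463 0.1785 0.0121] [0.5189 0.1552 0.0051] [0.5754 0.2123 0.0239]
grip 0.03 82 [0.5521 0.1965 0.061 ] [0.5409 0.1933 0.0306] [0.5598 0.2004 0.0884]
grip 0.09 102 [0.5519 0.1823 0.1144] [0.5367 0.1657 0.0902] [0.5605 0.2005 0.13  ]
grip 0.135 115 [0.551  0.1825 0.1549] [0.5387 0.1709 0.135 ] [0.5573 0.2001 0.178 ]
grip 0.178 34 [0.5492 0.1842 0.181 ] [0.5413 0.1773 0.1781] [0.5566 0.1925 0.1855]
dish (544.0211181640625, 157.84811401367188) (73.21112823486328, 75.02027893066406) 230 ((544.7257690429688, 158.79830932617188), 42.367462158203125)
arm 666
-0.033 5 w -0.0082 0.0007 -0.0035 z 0.2566 0.2609
-0.027 54 w -0.0101 0.0107 0.0005 z 0.2456 0.2646
-0.021 16 w -0.004 0.0049 0.0007 z 0.2511 0.2672
-0.015 15 w -0.0045 0.0049 0.0 z 0.2532 0.2605
-0.009 13 w -0.0045 0.005 0.0001 z 0.2508 0.2581
-0.003 13 w -0.0043 0.005 0.0005 z 0.2502 0.2575
0.003 9 w -0.0031 0.0045 0.0005 z 0.2542 0.2593
0.009 23 w -0.0124 0.0122 0.0001 z 0.2494 0.264
0.015 76 w -0.0116 0.0128 0.0005 z 0.2412 0.2664
0.021 11 w -0.004 0.0053 0.0006 z 0.2512 0.2576
0.027 14 w -0.004 0.0054 0.0007 z
[... 1376 characters left out ...]
-0.0021 0.0059 0.0019 z 0.2452 0.2555
0.033 11 w -0.0032 0.0072 0.003 z 0.246 0.2572
0.039 11 w -0.0009 0.0071 0.0029 z 0.2514 0.2587
0.045 12 w -0.003 0.0069 0.0027 z 0.247 0.2573
0.051 11 w -0.0013 0.0075 0.003 z 0.2472 0.258
0.057 10 w -0.002 0.0072 0.003 z 0.2487 0.265
0.063 12 w -0.0026 0.0069 0.0027 z 0.2463 0.2596
0.069 9 w 0.0002 0.007 0.0039 z 0.2495 0.2572
0.075 12 w -0.0022 0.0071 0.003 z 0.2474 0.2606
0.081 12 w -0.0074 0.0084 0.0023 z 0.2456 0.26
0.087 47 w -0.0111 0.0182 0.0049 z 0.2358 0.2707
0.093 29 w -0.0118 0.018 0.0031 z 0.2553 0.2713
0.099 38 w -0.0158 0.0252 0.008 z 0.2306 0.2745
0.105 7 w 0.0242 0.0257 0.025 z 0.2274 0.2679
0.111 6 w 0.0244 0.0254 0.025 z 0.2336 0.2663
```

Run:
```python
from h import *
a=cv2.imread('pics/scene1.png'); 
A=cv2.resize(a[170:260,320:410],None,fx=4,fy=4,interpolation=2);B=cv2.resize(a[225:315,160:250],None,fx=4,fy=4,interpolation=2)
cv2.imwrite('pics/z1.png',np.hstack([A,B]))
```

```text
(no output)
```

View pics/z1.png

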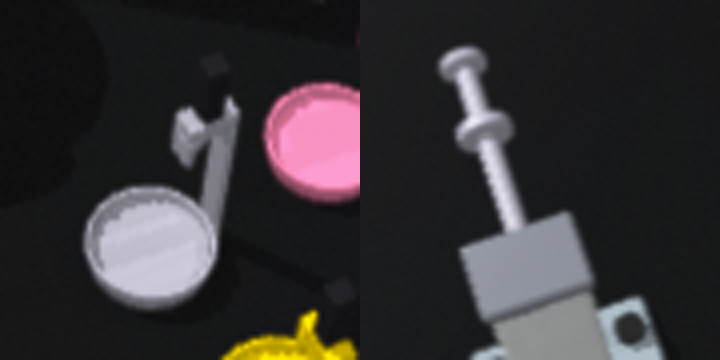

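```bash
cat >> h.py <<'E'
def downR(yaw,sgn=1):
    # tool z down, tool y along horizontal dir of yaw(deg)*sgn
    a=np.deg2rad(yaw); y=sgn*np.array([np.cos(a),np.sin(a),0]); z=np.array([0,0,-1.]); x=np.cross(y,z)
    return np.c_[x,y,z]
def rel(pos,Rt,s=None):
    s=s or status.get_state(); R0=R.from_rotvec(s['eef_rot']).as_matrix()
    sh=R0.T@(np.array(pos)-s['tool_pos'])*100; rv=np.rad2deg(R.from_matrix(R0.T@Rt).as_rotvec())
    print('rel cm',sh.round(2),'deg',rv.round(2)); return sh,rv
E
python3 - <<'E'
from h import *
s=status.get_state(); print(R.from_rotvec(s['eef_rot']).as_matrix().round(3))
for g in(1,-1): rel((.5488,.185,.26),downR(-9,g))
E
```

```text
[[-0.972  0.236 -0.   ]
 [ 0.236  0.972  0.   ]
 [ 0.     0.    -1.   ]]
rel cm [-48.98 -34.09  -2.07] deg [ 0.   -0.   85.37]
rel cm [-48.98 -34.09  -2.07] deg [  0.     0.   -94.63]
```

```bash
R1='[8.5,-49,-34.1,-2.1,0,0,85.4]'; python3 -m handwheel '[[8.5,-49,-34.1,-2.1,0,0,85.4],[8.5,-49,-34.1,-2.1,0,0,85.4],[8.5,-49,-34.1,-2.1,0,0,85.4],[8.5,-49,-34.1,-2.1,0,0,85.4],[8.5,-49,-34.1,-2.1,0,0,85.4],[8.5,-49,-34.1,-2.1,0,0,85.4],[8.5,-49,-34.1,-2.1,0,0,85.4],[8.5,-49,-34.1,-2.1,0,0,85.4]]'
python3 - <<'E'
from h import *
rel((.5488,.185,.26),downR(-9,1))
E
```

```text
t: 2.2
tool_pos: [0.4857, 0.256, 0.2572]
eef_rot: [2.395, 2.032, 0.001]
contact_force: [0.9, 1.3, 0.6]
opening: 0.994
rel cm [-5.98  7.38 -0.27] deg [ 0.03 -0.03 -0.37]
```

```bash
python3 -m handwheel '[[8.5,-6,7.4,-0.3,0,0,-0.4],[8.5,-6,7.4,-0.3,0,0,-0.4],[8.5,-6,7.4,-0.3,0,0,-0.4],[8.5,-6,7.4,-0.3,0,0,-0.4]]'
python3 - <<'E'
from h import *
s=status.get_state(); print(s['tool_pos'],s['qpos'])
p=snap('wrist','w1.png'); X,C=cloud(p)
find(p,'pan_grip');find(p,'pan_crown');find(p,'pan')
g=near(X,(.549,.185),.025)&(X[:,2]>.17)&(X[:,2]<.19)
Y=X[g];print(len(Y),Y.mean(0),cv2.minAreaRect((Y[:,:2]*1000).astype(np.float32)))
g=near(X,(.545,.158),.06)&(X[:,2]>.012)&(X[:,2]<.022)
Y=X[g];print(len(Y),cv2.minEnclosingCircle((Y[:,:2]*1000).astype(np.float32)))
E
```

```text
t: 2.7
tool_pos: [0.5477, 0.1871, 0.2598]
eef_rot: [-2.382, -2.048, 0.0]
contact_force: [-1.4, -0.3, -0.3]
opening: 0.994
[0.54770626 0.18707202 0.25975423] [2.76611226e-01 3.60388869e-01 1.73966287e+00 2.66407316e-04
 1.04198514e+00 4.27298803e-01]
mark_of pan_grip [0.547  0.1861 0.1629] 0.71
mark_of pan_grip [0.5562 0.3208 0.1538] 0.62
mark_of pan_crown [0.5535 0.3245 0.1164] 0.94
mark_of pan_crown [0.7002 0.1493 0.1117] 0.7
mark_of pan_crown [0.5483 0.1826 0.1151] 0.69
mark_of pan [ 0.6736  0.1543 -0.0033] 0.94
mark_of pan [ 0.6483 -0.0778 -0.0013] 0.92
mark_of pan [0.5535 0.2971 0.0049] 0.71
mark_of pan [ 5.433e-01  1.532e-01 -3.000e-04] 0.66
501 [0.5491943  0.18585462 0.17893717] ((549.076416015625, 184.63661193847656), (14.53148078918457, 13.970015525817871), 80.105712890625)
625 ((545.1612548828125, 159.57400512695312), 42.11293411254883)
```

View pics/w1.png

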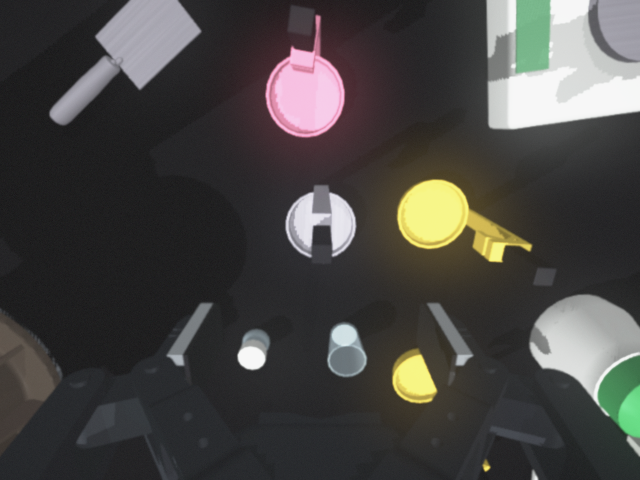

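The wrist image shows the black grip at (321,245), above the grey dish, with clear space for the fingers on both sides. I'll take a force baseline, then work out the descent.

```bash
cat >> h.py <<'E'
def force(n=12):
    F=[];T=[]
    for _ in range(n):
        viewer.capture('top'); s=status.get_state(); F.append(s['contact_force']);T.append(s['wrist_torque'])
    F=np.array(F);T=np.array(T); print('t',s['t'],'F',F.mean(0).round(3),'+-',(F.std(0)/n**.5).round(3),'T',T.mean(0).round(4),'std',(T.std(0)/n**.5).round(4)); return F,T
E
python3 - <<'E'
from h import *
force(20)
rel((.5491,.185,.149),downR(-9.6,1))
E
```

```text
t 3.9 F [0.007 0.038 0.055] +- [0.079 0.097 0.113] T [ 0.0032 -0.0102 -0.0204] std [0.0064 0.0071 0.0089]
rel cm [-0.17  0.12 11.09] deg [0.   0.   0.97]
```

```bash
python3 -m handwheel '[[8.5,-0.2,0.1,0,0,0,1],[8.5,-0.2,0.1,5,0,0,1],[8.5,-0.2,0.1,9,0,0,1],[8.5,-0.2,0.1,11.1,0,0,1],[8.5,-0.2,0.1,11.1,0,0,1],[8.5,-0.2,0.1,11.1,0,0,1]]'
python3 -m handwheel '[[0.8,0,0,0,0,0,0],[0.8,0,0,0,0,0,0],[0.8,0,0,0,0,0,0],[0.8,0,0,0,0,0,0],[0.8,0,0,0,0,0,0],[0.8,0,0,0,0,0,0]]' 40
python3 - <<'E'
from h import *
snap('wrist','w2.png')
E
```

```text
t: 4.65
tool_pos: [0.5494, 0.1848, 0.1498]
eef_rot: [2.4, 2.027, 0.002]
contact_force: [-0.3, 0.9, 0.1]
opening: 0.997
t: 5.4
tool_pos: [0.5488, 0.1848, 0.1491]
eef_rot: [-2.4, -2.027, -0.0]
contact_force: [-1.9, 0.6, 5.3]
opening: 0.153
```

View pics/w2.png

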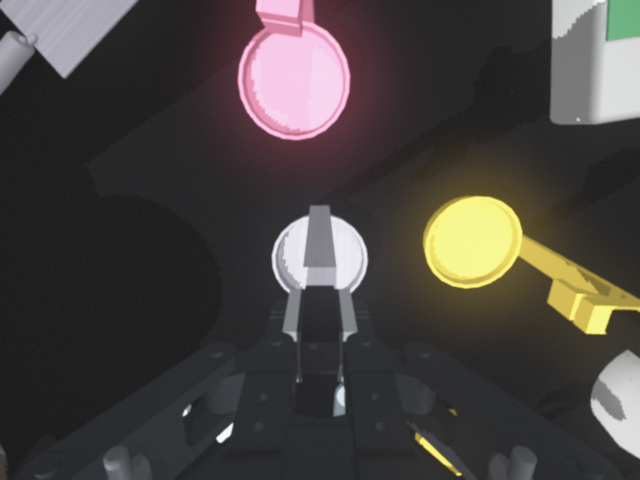

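The fingers have closed on the grip at an opening of about 13 mm. Next I'll lift.

```bash
python3 -m handwheel '[[0.8,0,0,-1.5,0,0,0],[0.8,0,0,-4,0,0,0],[0.8,0,0,-7,0,0,0],[0.8,0,0,-10,0,0,0],[0.8,0,0,-13,0,0,0],[0.8,0,0,-16,0,0,0],[0.8,0,0,-17,0,0,0],[0.8,0,0,-17,0,0,0]]'
python3 - <<'E'
from h import *
force(24)
s=status.get_state();print(s['tool_pos'],s['opening'])
for n in('scene','top'):
    p=snap(n,n+'3.png'); X,C=cloud(p); find(p,'pan_crown')
    Y=X[near(X,(.5488,.185),.025)&(X[:,2]>.26)&(X[:,2]<.30)]
    print(len(Y),Y.mean(0))
    Y=X[near(X,(.545,.158),.07)&(X[:,2]>.15)&(X[:,2]<.20)]
    print(len(Y),Y.mean(0),cv2.minEnclosingCircle((Y[:,:2]*1000).astype(np.float32)),Y[:,2].min(),Y[:,2].max())
im=cv2.imread('pics/scene3.png');cv2.imwrite('pics/z3.png',cv2.resize(im[60:300,240:480],None,fx=2.4,fy=2.4))
E
```

```text
t: 6.45
tool_pos: [0.5488, 0.1847, 0.3191]
eef_rot: [2.4, 2.027, 0.001]
contact_force: [0.4, 1.1, -5.9]
opening: 0.156
t 7.65 F [-0.076 -0.148 -5.086] +- [0.113 0.101 0.111] T [ 0.1216 -0.0234  0.0007] std [0.0046 0.0055 0.0064]
[0.54884536 0.18471074 0.31890167] 0.1562244449167832
mark_of pan_crown [ 0.6701 -0.0933  0.1142] 0.95
mark_of pan_crown [0.5591 0.3226 0.1132] 0.94
mark_of pan_crown [0.5466 0.1847 0.2863] 0.82
mark_of pan_crown [0.6953 0.1436 0.1134] 0.68
142 [0.55187369 0.18243578 0.28390046]
968 [0.54360666 0.15918687 0.18235611] ((545.3709106445312, 159.5880889892578), 42.11113739013672) 0.17025927702045401 0.19985425530471188
mark_of pan_crown [ 0.667  -0.0955  0.1124] 0.63
mark_of pan_crown [0.7006 0.1452 0.1117] 0.57
0 [nan nan nan]
287 [0.54944349 0.13743855 0.18113829] ((548.2076416015625, 145.50790405273438), 36.79597091674805) 0.16915798957553774 0.1924354737396947<stdin>:7: RuntimeWarning: Mean of empty slice.
  ret = um.true_divide(
```

View pics/z3.png

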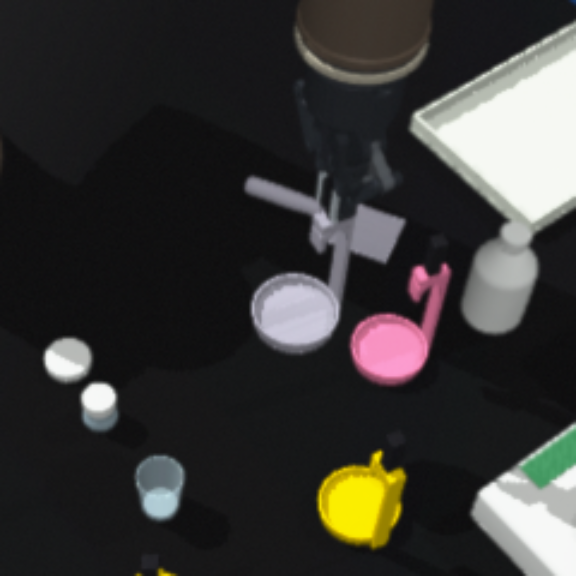

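Lifted cleanly, with the pan upright and clear of everything. Its weight reads about 5.1 N, so I expect about 49 mm of sink. Next is a lateral entry from the weigher's +y side, where the hook's open side faces the arm.

Run:
```python
from h import *
a=np.deg2rad(-14.2); ex=np.array([np.cos(a),np.sin(a),0]); ey=np.array([-ex[1],ex[0],0])
seat=np.array([.5023,-.235,.25])
rel(seat-.008*ex+.10*ey+[0,0,.034+.034],downR(-14.2))
```

```text
rel cm [-32.12   2.43   0.09] deg [0.   0.   4.58]
```

```bash
python3 -m handwheel '[[0.8,-2,0.2,0,0,0,0.5],[0.8,-6,0.5,0,0,0,1],[0.8,-11,0.8,0,0,0,2],[0.8,-16,1.2,0,0,0,3],[0.8,-21,1.6,0,0,0,4],[0.8,-26,2,0,0,0,4.6],[0.8,-30,2.3,0,0,0,4.6],[0.8,-32.1,2.4,0.1,0,0,4.6]]'
python3 - <<'E'
from h import *
s=status.get_state();print(s['tool_pos'],s['opening'])
p=snap('wrist','w4.png');q=snap('scene','s4.png')
for k in(p,q):
  find(k,'weigher_seat');find(k,'pan_crown')
cv2.imwrite('pics/z4.png',np.hstack([p['frame'][:,:],cv2.resize(q['frame'][200:360,120:340],None,fx=3,fy=3)])[:, :].copy()) if 0 else cv2.imwrite('pics/z4.png',cv2.resize(q['frame'][180:380,130:350],None,fx=3,fy=3)[:600,:660])
E
```

```text
t: 8.85
tool_pos: [0.5181, -0.1385, 0.318]
eef_rot: [2.481, 1.926, -0.0]
contact_force: [-0.0, -1.4, -4.5]
opening: 0.159
[ 0.5180561  -0.13847864  0.31802001] 0.15859250073654127
mark_of weigher_seat [ 0.5025 -0.2384  0.2469] 0.67
mark_of weigher_seat [ 0.5123 -0.1588  0.1794] 0.25
mark_of pan_crown [ 0.52   -0.1361  0.2865] 0.92
mark_of pan_crown [ 0.671  -0.0959  0.1149] 0.79
mark_of weigher_seat [ 0.5002 -0.2324  0.2538] 0.79
mark_of pan_crown [ 0.667  -0.0922  0.1157] 0.92
mark_of pan_crown [0.6997 0.144  0.1145] 0.69
mark_of pan_crown [ 0.52   -0.1393  0.2825] 0.66
mark_of pan_crown [0.5577 0.325  0.1127] 0.58
```

View pics/z4.png

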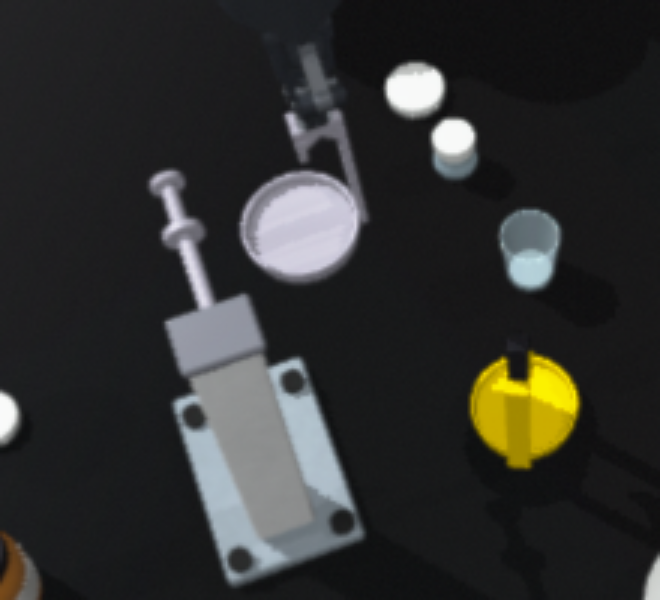

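View pics/w4.png

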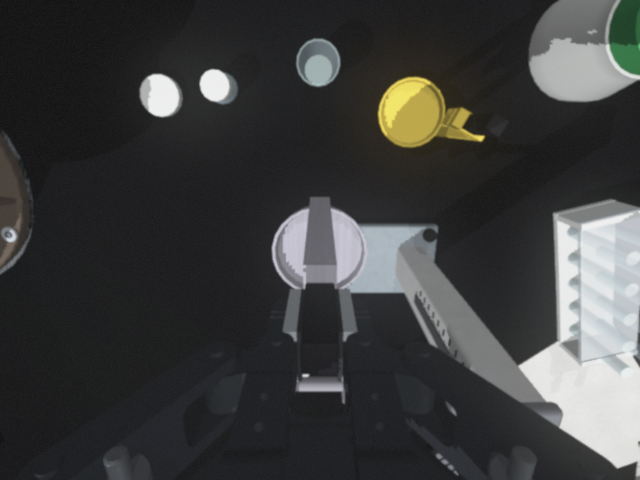

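```bash
cat >> h.py <<'E'
a=np.deg2rad(-14.2); ex=np.array([np.cos(a),np.sin(a),0]); ey=np.array([-ex[1],ex[0],0]); ez=np.array([0,0,1.])
seat=np.array([.5023,-.235,.25])
E
python3 - <<'E'
from h import *
rel(seat-.009*ex+[0,0,.032+.034],downR(-14.2))
E
```

```text
rel cm [-10.05  -0.04   0.19] deg [-0.01 -0.01 -0.02]
```

```bash
python3 -m handwheel '[[0.8,-1.5,0,0.1,0,0,0],[0.8,-4,0,0.1,0,0,0],[0.8,-6.5,0,0.1,0,0,0],[0.8,-8.5,0,0.1,0,0,0],[0.8,-9.8,0,0.1,0,0,0],[0.8,-10,0,0.1,0,0,0],[0.8,-10,0,0.1,0,0,0]]'
python3 - <<'E'
from h import *
force(8)
s=status.get_state();print(s['tool_pos'],(s['tool_pos']-[0,0,.034]-seat)@np.c_[ex,ey,ez])
q=snap('scene','s5.png');p=snap('top','t5.png')
find(q,'weigher_seat');find(q,'pan_crown');find(p,'weigher_seat');find(p,'pan_crown')
A=cv2.resize(q['frame'][220:340,150:270],None,fx=3.3,fy=3.3);B=cv2.resize(p['frame'][180:300,370:490],None,fx=3.3,fy=3.3)
cv2.imwrite('pics/z5.png',np.hstack([A,B]))
E
```

```text
t: 10.02
tool_pos: [0.4943, -0.2324, 0.3168]
eef_rot: [-2.479, -1.929, -0.0]
contact_force: [0.5, 0.3, -5.2]
opening: 0.156
t 10.425 F [-0.017 -0.143 -4.912] +- [0.152 0.202 0.127] T [ 0.0803 -0.0157  0.0137] std [0.0099 0.0104 0.012 ]
[ 0.49433258 -0.2324901   0.31690788] [-0.00833968  0.00047874  0.03290788]
mark_of weigher_seat [ 0.4989 -0.234   0.2512] 0.85
mark_of pan_crown [ 0.6687 -0.0946  0.1141] 0.79
mark_of pan_crown [ 0.491  -0.2305  0.283 ] 0.62
mark_of pan_crown [0.5589 0.3219 0.111 ] 0.62
mark_of pan_crown [0.6952 0.1448 0.1163] 0.57
mark_of pan_crown [0.556  0.3233 0.1172] 0.92
mark_of pan_crown [ 0.6674 -0.0956  0.1094] 0.77
mark_of pan_crown [0.6983 0.1442 0.1145] 0.73
mark_of pan_crown [ 0.5426 -0.4591 -0.0046] 0.63
```

View pics/z5.png

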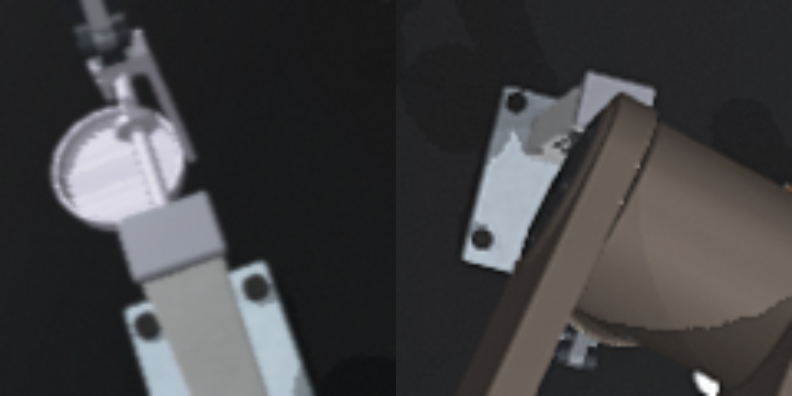

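The hook sits above the arm between lip and collar: in the scene crop the collar shows at (130,128), below the hook. I'll lower it until it just bears on the arm.

```bash
python3 -m handwheel '[[0.8,0,0,0.8,0,0,0],[0.8,0,0,1.6,0,0,0],[0.8,0,0,2.4,0,0,0],[0.8,0,0,2.9,0,0,0],[0.8,0,0,3.2,0,0,0],[0.8,0,0,3.5,0,0,0],[0.8,0,0,3.8,0,0,0],[0.8,0,0,3.8,0,0,0]]'
python3 - <<'E'
from h import *
force(16)
s=status.get_state();print(s['tool_pos'],(s['tool_pos']-[0,0,.034]-seat)@np.c_[ex,ey,ez])
q=snap('scene','s6.png')
find(q,'weigher_seat');find(q,'pan_crown')
cv2.imwrite('pics/z6.png',cv2.resize(q['frame'][220:320,150:250],None,fx=5,fy=5))
E
```

```text
t: 11.72
tool_pos: [0.4943, -0.2328, 0.2788]
eef_rot: [2.479, 1.929, -0.0]
contact_force: [-1.1, -1.1, -3.9]
opening: 0.159
t 12.525 F [-0.291 -1.261 -3.91 ] +- [0.149 0.111 0.146] T [-0.17    0.0786 -0.0116] std [0.0116 0.0074 0.0055]
[ 0.49429415 -0.23274341  0.2789073 ] [-0.0083148   0.00022375 -0.0050927 ]
mark_of weigher_seat [ 0.4993 -0.2317  0.2392] 0.75
mark_of weigher_seat [ 5.048e-01 -2.357e-01  1.000e-04] 0.21
mark_of pan_crown [0.6975 0.1476 0.1147] 0.87
mark_of pan_crown [ 0.4908 -0.2307  0.2447] 0.73
mark_of pan_crown [0.5606 0.3227 0.1098] 0.68
mark_of pan_crown [ 0.6689 -0.0916  0.1148] 0.58
```

View pics/z6.png

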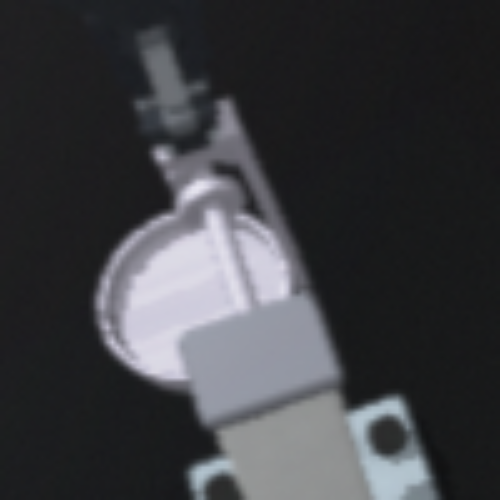

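It carries about 1.2 N, but a 1.3 N sideways force means only one flank of the V is touching. I'll shift towards weigher +y to centre it.

```bash
python3 -m handwheel '[[0.8,0.1,0,0,0,0,0],[0.8,0.2,0,0,0,0,0],[0.8,0.3,0,0,0,0,0],[0.8,0.3,0,0,0,0,0]]'
cat >> h.py <<'E'
W=np.c_[ex,ey,ez]
def rep(n=16):
    F,T=force(n); s=status.get_state(); print('F weigher axes',(F.mean(0)@W).round(2)); 
    R0=R.from_rotvec(s['eef_rot']).as_matrix()
    c=s['tool_pos']+R0@[0,0,.034]; print('crown rel seat0 mm',((c-seat)@W*1000).round(2),'opening',round(s['opening'],3))
E
python3 -c "
from h import *
rep()"
```

```text
t: 13.18
tool_pos: [0.495, -0.2304, 0.279]
eef_rot: [2.479, 1.929, -0.001]
contact_force: [-1.8, -6.9, -4.1]
opening: 0.157
t 13.975 F [-1.8   -6.561 -3.651] +- [0.157 0.119 0.118] T [-1.2279  0.3389 -0.0132] std [0.0084 0.0087 0.0079]
F weigher axes [-0.14 -6.8  -3.65]
crown rel seat0 mm [-8.29  2.64 -5.02] opening 0.16
```

The force grew, so that was the wrong direction: the -y flank is the one bearing. I'll go back the other way.

```bash
python3 -m handwheel '[[0.8,-0.15,0,0,0,0,0],[0.8,-0.3,0,0,0,0,0],[0.8,-0.4,0,0,0,0,0],[0.8,-0.4,0,0,0,0,0]]'
python3 -c "
from h import *
rep()"
```

```text
t: 14.48
tool_pos: [0.4939, -0.2337, 0.2788]
eef_rot: [-2.479, -1.929, 0.0]
contact_force: [-0.3, -0.5, -4.6]
opening: 0.158
t 15.275 F [-0.67  -1.274 -4.386] +- [0.105 0.091 0.129] T [-0.1474  0.1352  0.0006] std [0.0083 0.0117 0.0087]
F weigher axes [-0.34 -1.4  -4.39]
crown rel seat0 mm [-8.4  -0.75 -5.15] opening 0.157
```

```bash
python3 -m handwheel '[[0.8,-0.1,0,0,0,0,0],[0.8,-0.2,0,0,0,0,0],[0.8,-0.2,0,0,0,0,0]]'
python3 -c "
from h import *
rep()"
```

```text
t: 15.65
tool_pos: [0.4935, -0.2357, 0.2789]
eef_rot: [2.479, 1.929, 0.0]
contact_force: [0.2, -0.8, -4.0]
opening: 0.155
t 16.45 F [-0.319 -1.822 -4.401] +- [0.147 0.137 0.112] T [-0.2583  0.005   0.0026] std [0.0143 0.0104 0.0074]
F weigher axes [ 0.14 -1.84 -4.4 ]
crown rel seat0 mm [-8.33 -2.79 -5.08] opening 0.16
```

Run:
```python
from h import *
q=snap('scene','s7.png'); w=snap('wrist','w7.png')
cv2.imwrite('pics/z7.png',np.hstack([cv2.resize(q['frame'][230:300,165:235],None,fx=5,fy=5),cv2.resize(w['frame'][200:340,250:390],(350,350))]))
find(q,'weigher_seat');find(q,'pan_crown');find(q,'pan');find(w,'pan');find(w,'pan_com');find(w,'pan_crown')
X,C=cloud(q)
# dish points
Y=X[near(X,seat[:2]-.008*ex[:2]-.028*ey[:2],.06)&(X[:,2]>.11)&(X[:,2]<.18)]
L=(Y-seat)@W*1000
print(len(L),L.min(0),L.max(0),cv2.minEnclosingCircle(L[:,:2].astype(np.float32)))
v=np.linalg.lstsq(np.c_[L[:,:2],np.ones(len(L))],L[:,2],rcond=None)[0];print(v)
```

```text
mark_of weigher_seat [ 0.5009 -0.2344  0.2457] 0.78
mark_of pan_crown [ 0.4911 -0.2333  0.2449] 0.76
mark_of pan_crown [0.6973 0.1445 0.1125] 0.68
mark_of pan_crown [0.5599 0.3246 0.1086] 0.66
mark_of pan_crown [ 0.6689 -0.0935  0.1171] 0.57
mark_of pan [0.6748 0.1465 0.0026] 0.98
mark_of pan [ 0.6475 -0.0741 -0.003 ] 0.85
mark_of pan [0.5493 0.3003 0.002 ] 0.81
mark_of pan [ 0.4898 -0.2565  0.1286] 0.63
mark_of pan [ 0.4877 -0.2551  0.1254] 0.83
mark_of pan [ 0.6484 -0.0754 -0.0014] 0.6
mark_of pan_com [ 0.6479 -0.0729  0.0158] 0.78
mark_of pan_com [ 0.4923 -0.2338  0.2467] 0.75
mark_of pan_com [ 0.4904 -0.2534  0.1407] 0.57
mark_of pan_crown [ 0.4911 -0.2358  0.2464] 0.67
777 [ -49.85129272  -61.20066616 -121.71049048] [ 29.56898134  21.19979319 -72.09320049] ((-8.430158615112305, -19.878076553344727), 41.763126373291016)
[ 1.48333016e-02  1.16024399e-01 -1.05441716e+02]
```

View pics/z7.png

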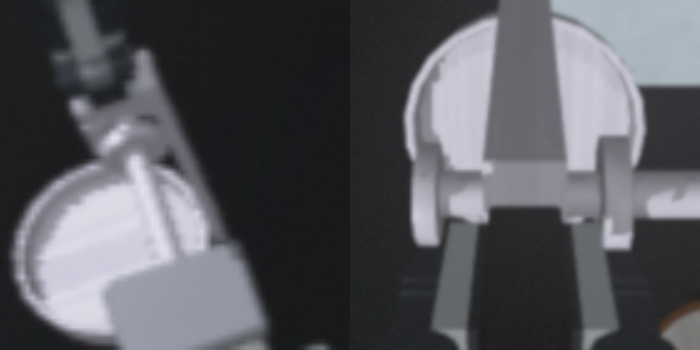

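The wrist view shows the hook seated on the arm between lip (425,190) and collar (612,190), with about a 7 mm gap to the collar. A plane fit to the dish shows the pan already pivoted about +0.1 rad in the pads, which explains the forces. I'll turn the tool 8° about the crown towards the hanging slant, with a softer grip.

```bash
cat >> h.py <<'E'
def tilt():
    q=viewer.capture('scene'); X,C=cloud(q); s=status.get_state()
    c=(s['tool_pos']-seat)@W*1000
    Y=(X-seat)@W*1000
    g=(abs(Y[:,0]-c[0])<50)&(Y[:,1]>-75)&(Y[:,1]<50)&(Y[:,2]>c[2]-34-135)&(Y[:,2]<c[2]-34-88)
    L=Y[g]
    for _ in range(6):
        v=np.linalg.lstsq(np.c_[L[:,:2],np.ones(len(L))],L[:,2],rcond=None)[0]; r=L[:,2]-np.c_[L[:,:2],np.ones(len(L))]@v; L=L[abs(r)<6]
    # arm top height beyond collar
    A=Y[(Y[:,0]>25)&(Y[:,0]<60)&(abs(Y[:,1])<5)&(Y[:,2]>-90)&(Y[:,2]<15)]
    A=A[A[:,2]>np.percentile(A[:,2],50)] if len(A) else A
    print('tilt slope',v.round(3),'n',len(L),'circle',cv2.minEnclosingCircle(Y[g][:,:2].astype(np.float32)),'arm z',np.median(A[:,2]) if len(A) else None,len(A)); return q
E
python3 -m handwheel '[[0.8,-0.12,0,0.02,0,2,0],[0.8,-0.24,0,0.05,0,4,0],[0.8,-0.36,0,0.08,0,6,0],[0.8,-0.47,0,0.1,0,8,0],[0.8,-0.47,0,0.1,0,8,0]]' 20
python3 -c "
from h import *
rep();tilt()"
```

```text
t: 17.48
tool_pos: [0.4922, -0.2406, 0.2777]
eef_rot: [-2.409, -1.872, -0.168]
contact_force: [-0.0, -0.2, -5.3]
opening: 0.161
t 18.275 F [-2.186 -4.528 -4.643] +- [0.105 0.263 0.108] T [-1.0747  0.4561  0.0254] std [0.0354 0.0214 0.0065]
F weigher axes [-1.01 -4.93 -4.64]
crown rel seat0 mm [-8.4  -2.92 -5.72] opening 0.156
tilt slope [-7.00000e-03  1.68000e-01 -1.10772e+02] n 557 circle ((-8.748581886291504, -5.706559181213379), 42.3271484375) arm z 1.1680127420579112 37
```

```bash
python3 -c "
from h import *
s=status.get_state();print(R.from_rotvec(s['eef_rot']).as_matrix().round(3))
F,T=force(8); print((F@W).round(1)); tilt()"
```

```text
[[ 0.243  0.969  0.034]
 [ 0.96  -0.245  0.134]
 [ 0.138  0.    -0.99 ]]
t 18.725 F [-2.717 -5.232 -4.215] +- [0.18  0.121 0.187] T [-1.1356  0.4784  0.0297] std [0.0106 0.0092 0.0094]
[[-2.1 -5.9 -4.7]
 [-1.6 -6.1 -4.2]
 [-0.6 -5.8 -4. ]
 [-0.9 -5.5 -4.4]
 [-0.7 -5.8 -4.2]
 [-1.6 -5.4 -3.9]
 [-1.5 -5.2 -5.2]
 [-1.7 -6.2 -3.2]]
tilt slope [-1.20000e-02  1.75000e-01 -1.11027e+02] n 538 circle ((-8.841071128845215, -5.464206218719482), 42.1411018371582) arm z 1.0211340784954948 38
```

```bash
python3 -m handwheel '[[0.8,-0.1,0,0,0,0,0],[0.8,-0.2,0,-0.03,0,0,0],[0.8,-0.2,0,-0.03,0,0,0]]'
python3 -c "
from h import *
rep(10);tilt(); F,T=force(6)"
```

```text
t: 19.15
tool_pos: [0.4919, -0.2418, 0.2779]
eef_rot: [-2.408, -1.874, -0.169]
contact_force: [0.7, 1.9, -5.1]
opening: 0.157
t 19.65 F [ 0.187  1.463 -4.285] +- [0.1   0.156 0.148] T [ 0.1662 -0.0145  0.0024] std [0.0067 0.0117 0.0084]
F weigher axes [-0.18  1.46 -4.28]
crown rel seat0 mm [-8.36 -4.77 -5.75] opening 0.158
tilt slope [-1.10000e-02  1.79000e-01 -1.10741e+02] n 549 circle ((-9.1283597946167, -6.851417541503906), 41.98503112792969) arm z 0.18056710227951078 40
t 20.0 F [ 0.295  2.197 -4.069] +- [0.081 0.07  0.237] T [ 0.1882 -0.0173 -0.0116] std [0.007  0.0133 0.0089]
```

```bash
python3 -m handwheel '[[0.8,0.03,0.15,0,0,0,0],[0.8,0.05,0.3,0,0,0,0],[0.8,0.05,0.45,0,0,0,0],[0.8,0.05,0.55,0,0,0,0],[0.8,0.05,0.6,0,0,0,0],[0.8,0.05,0.6,0,0,0,0]]'
python3 -c "
from h import *
rep(8)"
python3 -m handwheel '[[0.8,0,0.05,0,0,0,0],[0.8,0,0.1,0,0,0,0],[0.8,0,0.1,0,0,0,0]]'
python3 -c "
from h import *
rep(8)
w=snap('wrist','w8.png')
cv2.imwrite('pics/z8.png',cv2.resize(w['frame'][200:340,250:390],(500,500)))"
```

```text
t: 20.75
tool_pos: [0.4979, -0.2432, 0.278]
eef_rot: [-2.408, -1.874, -0.168]
contact_force: [0.2, 0.6, -4.4]
opening: 0.156
t 21.15 F [ 0.221  0.723 -4.762] +- [0.148 0.199 0.107] T [-0.056  -0.0485  0.0014] std [0.0088 0.01   0.0061]
F weigher axes [ 0.04  0.76 -4.76]
crown rel seat0 mm [-2.34 -4.32 -5.68] opening 0.16
t: 21.52
tool_pos: [0.4988, -0.2434, 0.2779]
eef_rot: [-2.408, -1.874, -0.168]
contact_force: [0.1, 1.2, -4.5]
opening: 0.162
t 21.925 F [-0.321  1.076 -4.442] +- [0.121 0.13  0.093] T [0.0009 0.0668 0.0236] std [0.0076 0.0068 0.01  ]
F weigher axes [-0.57  0.96 -4.44]
crown rel seat0 mm [-1.36 -4.25 -5.68] opening 0.158
```

View pics/z8.png

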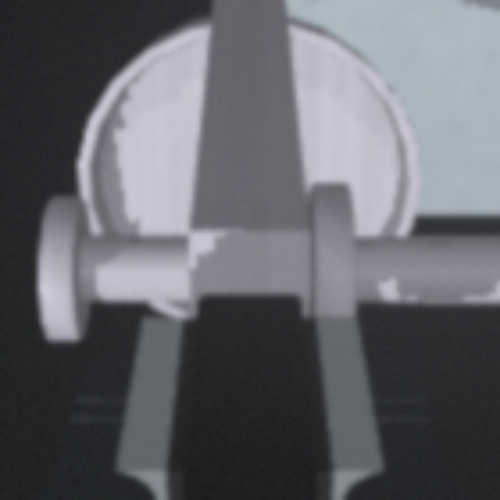

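The hook is now at the collar: their edges meet at about (310,260), with a light 0.6 N force. I'll lower while the spring takes up the load.

```bash
python3 -m handwheel '[[0.8,-0.04,0.03,0.3,0,0,0],[0.8,-0.08,0.03,0.6,0,0,0],[0.8,-0.12,0.03,0.9,0,0,0],[0.8,-0.17,0.03,1.2,0,0,0],[0.8,-0.21,0.03,1.5,0,0,0],[0.8,-0.25,0.03,1.8,0,0,0],[0.8,-0.28,0.03,2,0,0,0],[0.8,-0.28,0.03,2,0,0,0]]'
python3 -c "
from h import *
rep(10);tilt()"
```

```text
t: 22.98
tool_pos: [0.4991, -0.2434, 0.2577]
eef_rot: [-2.408, -1.874, -0.168]
contact_force: [0.5, 0.2, -3.6]
opening: 0.16
t 23.475 F [ 0.441  0.816 -2.171] +- [0.153 0.129 0.164] T [ 0.0551 -0.0253  0.0023] std [0.0099 0.0073 0.01  ]
F weigher axes [ 0.23  0.9  -2.17]
crown rel seat0 mm [ -1.04  -4.23 -25.84] opening 0.156
tilt slope [ 2.00000e-02  1.71000e-01 -1.30279e+02] n 366 circle ((-2.34267258644104, -6.7100677490234375), 42.88169860839844) arm z -18.79214201171911 29
```

```bash
python3 -m handwheel '[[0.8,-0.04,0,0.3,0,0.4,0],[0.8,-0.1,0,0.6,0,0.8,0],[0.8,-0.16,0,0.9,0,1.2,0],[0.8,-0.22,0,1.2,0,1.6,0],[0.8,-0.29,0,1.5,0,2,0],[0.8,-0.29,0,1.5,0,2,0]]'
python3 -c "
from h import *
rep(14);tilt()"
```

```text
t: 24.28
tool_pos: [0.4989, -0.2442, 0.2423]
eef_rot: [-2.389, -1.858, -0.209]
contact_force: [0.8, 0.8, -0.5]
opening: 0.158
t 24.975 F [ 0.79   1.028 -0.648] +- [0.104 0.153 0.129] T [ 0.1134 -0.1592 -0.0302] std [0.0079 0.0082 0.0081]
F weigher axes [ 0.51  1.19 -0.65]
crown rel seat0 mm [ -1.06  -3.84 -40.94] opening 0.159
tilt slope [ 2.40000e-02  1.88000e-01 -1.44933e+02] n 267 circle ((-2.2925403118133545, -2.561997413635254), 41.75895309448242) arm z -34.18488826067245 22
```

```bash
python3 -m handwheel '[[0.8,0,0.03,0.15,0,0,0],[0.8,-0.02,0.06,0.3,0,0,0],[0.8,-0.04,0.06,0.45,0,0,0],[0.8,-0.04,0.06,0.5,0,0,0],[0.8,-0.04,0.06,0.5,0,0,0]]'
python3 -c "
from h import *
rep(30);tilt()"
```

```text
t: 25.65
tool_pos: [0.4994, -0.2439, 0.2374]
eef_rot: [-2.389, -1.859, -0.209]
contact_force: [-2.6, 1.2, 0.1]
opening: 0.161
t 27.15 F [-3.494  0.548 -0.572] +- [0.101 0.095 0.064] T [0.0261 0.6818 0.1275] std [0.007  0.0108 0.0047]
F weigher axes [-3.52 -0.33 -0.57]
crown rel seat0 mm [ -0.47  -3.4  -45.96] opening 0.158
tilt slope [ 3.60000e-02  1.86000e-01 -1.49475e+02] n 232 circle ((-1.9387075901031494, -2.0090548992156982), 42.15888595581055) arm z -38.83890253844271 18
```

```bash
python3 -m handwheel '[[0.8,0,-0.02,0.1,0,0,0],[0.8,0,-0.04,0.15,0,0,0],[0.8,0,-0.04,0.15,0,0,0],[0.8,0,-0.04,0.15,0,0,0]]'
python3 -c "
from h import *
rep(40);tilt()"
```

```text
t: 27.7
tool_pos: [0.4995, -0.2438, 0.2361]
eef_rot: [-2.39, -1.859, -0.209]
contact_force: [-0.8, -2.3, 0.0]
opening: 0.157
t 29.7 F [ 1.271 -4.216 -0.331] +- [0.177 0.147 0.076] T [-0.8642 -0.2329 -0.0814] std [0.0226 0.0278 0.0074]
F weigher axes [ 2.27 -3.78 -0.33]
crown rel seat0 mm [ -0.69  -3.24 -47.39] opening 0.155
tilt slope [ 1.10000e-02  1.56000e-01 -1.51327e+02] n 220 circle ((-0.38537803292274475, -2.1078243255615234), 42.417728424072266) arm z -40.17647577752076 17
```

```bash
python3 -m handwheel '[[0.8,-0.05,0.01,0.15,0,0,0],[0.8,-0.1,0.02,0.28,0,0,0],[0.8,-0.1,0.02,0.28,0,0,0],[0.8,-0.1,0.02,0.28,0,0,0],[0.8,-0.1,0.02,0.28,0,0,0]]'
python3 -c "
from h import *
rep(10);rep(30);tilt()"
```

```text
t: 30.38
tool_pos: [0.4993, -0.2439, 0.2331]
eef_rot: [-2.389, -1.859, -0.209]
contact_force: [4.3, 0.4, 0.5]
opening: 0.154
t 30.875 F [3.234 1.144 0.017] +- [0.194 0.22  0.137] T [ 0.0935 -0.6324 -0.1238] std [0.0322 0.0085 0.0081]
F weigher axes [2.85 1.9  0.02]
crown rel seat0 mm [ -0.7   -3.53 -50.36] opening 0.158
t 32.375 F [ 3.512  2.714 -0.097] +- [0.09  0.136 0.091] T [ 0.4609 -0.6547 -0.1072] std [0.0172 0.0057 0.0057]
F weigher axes [ 2.74  3.49 -0.1 ]
crown rel seat0 mm [ -0.7   -3.6  -50.37] opening 0.158
tilt slope [ 3.2000e-02  1.7000e-01 -1.5369e+02] n 226 circle ((-1.7750993967056274, -1.892257571220398), 41.849056243896484) arm z -43.1323833986164 16
```

```bash
python3 -m handwheel '[[0.8,0.01,0.01,0.05,0,0,0],[0.8,0.01,0.015,0.08,0,0,0],[0.8,0.01,0.015,0.08,0,0,0],[0.8,0.01,0.015,0.08,0,0,0]]'
python3 -c "
from h import *
rep(10);rep(20)"
```

```text
t: 32.92
tool_pos: [0.4994, -0.2439, 0.2323]
eef_rot: [-2.389, -1.859, -0.209]
contact_force: [0.8, 1.5, -0.5]
opening: 0.161
t 33.425 F [ 0.346  0.804 -0.036] +- [0.213 0.128 0.087] T [ 0.1173 -0.0048  0.004 ] std [0.0149 0.0164 0.0071]
F weigher axes [ 0.14  0.86 -0.04]
crown rel seat0 mm [ -0.6   -3.46 -51.15] opening 0.158
t 34.425 F [-0.822  0.499  0.032] +- [0.141 0.091 0.126] T [0.0021 0.2088 0.0236] std [0.0077 0.0147 0.0076]
F weigher axes [-0.92  0.28  0.03]
crown rel seat0 mm [ -0.59  -3.4  -51.16] opening 0.154
```

Forces and moment are now near zero, apart from a gentle 0.9 N against the collar. Next is a gradual release.

```bash
python3 -m handwheel '[[1.35,0,0,0,0,0,0],[1.4,0,0,0,0,0,0],[1.5,0,0,0,0,0,0],[1.6,0,0,0,0,0,0],[1.8,0,0,0,0,0,0],[2,0,0,0,0,0,0],[2.2,0,0,0,0,0,0],[2.4,0,0,0,0,0,0]]'
python3 -c "
from h import *
for _ in range(3): tilt()
q=snap('scene','s9.png');w=snap('wrist','w9.png')
cv2.imwrite('pics/z9.png',np.hstack([cv2.resize(q['frame'][220:320,150:250],(400,400)),cv2.resize(w['frame'][200:340,250:390],(400,400))]))"
```

```text
t: 35.42
tool_pos: [0.4995, -0.2439, 0.2324]
eef_rot: [-2.389, -1.859, -0.209]
contact_force: [-0.8, 0.6, 0.4]
opening: 0.285
tilt slope [ 3.00000e-03  1.56000e-01 -1.55027e+02] n 216 circle ((-1.8211978673934937, -1.0138068199157715), 42.04842758178711) arm z -42.462191974596834 14
tilt slope [ 1.00000e-02  1.72000e-01 -1.54547e+02] n 215 circle ((-0.9112144112586975, -0.9413634538650513), 42.21372604370117) arm z -43.01955862431278 15
tilt slope [ 2.10000e-02  1.65000e-01 -1.54614e+02] n 215 circle ((-2.3540937900543213, -1.275092363357544), 42.50535202026367) arm z -43.50682148326529 16
```

View pics/z9.png

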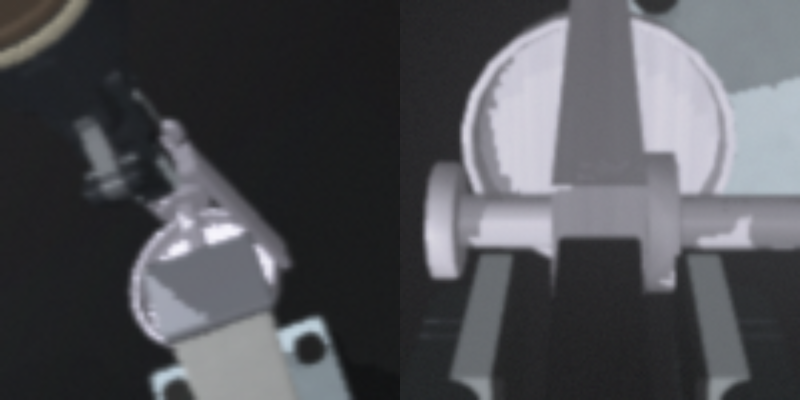

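The pan is free and still, with its hook against the collar at (645,210) in the wrist crop. I'll open wider and withdraw along the grip's axis.

```bash
python3 -m handwheel '[[3,0,0,0,0,0,0],[4,0,0,0,0,0,0],[4,0,0,-0.5,0,0,0],[4,0,0,-2,0,0,0],[4,0,0,-4,0,0,0],[4,0,0,-7,0,0,0],[4,0,0,-10,0,0,0],[4,0,0,-12,0,0,0]]'
python3 -c "
from h import *
force(8)
for _ in range(2): tilt()
q=snap('scene','s10.png');w=snap('wrist','w10.png')
for k in (q,w): find(k,'weigher_seat');find(k,'pan_crown')
cv2.imwrite('pics/z10.png',np.hstack([cv2.resize(q['frame'][220:320,150:250],(400,400)),cv2.resize(w['frame'],(533,400))])[:,:800])"
```

```text
t: 36.67
tool_pos: [0.4946, -0.2647, 0.3532]
eef_rot: [-2.391, -1.86, -0.21]
contact_force: [-0.2, 0.1, -0.9]
opening: 0.463
t 37.075 F [ 0.026 -0.039  0.056] +- [0.053 0.171 0.362] T [-0.0806  0.0025 -0.0094] std [0.0096 0.0071 0.0077]
tilt slope [ -0.097  -0.33  -41.246] n 187 circle ((2.938889265060425, -0.6846304535865784), 35.479854583740234) arm z -43.53769536873999 14
tilt slope [ -0.085  -0.347 -41.909] n 202 circle ((3.1105480194091797, -1.3360575437545776), 36.69508743286133) arm z -43.451207953141505 15
mark_of weigher_seat [ 0.5432 -0.4627 -0.0017] 0.59
mark_of weigher_seat [ 0.5    -0.2333  0.2005] 0.5
mark_of pan_crown [ 0.4996 -0.2349  0.2011] 0.92
mark_of pan_crown [ 0.6681 -0.0955  0.1165] 0.74
mark_of pan_crown [0.559  0.3227 0.1092] 0.69
mark_of pan_crown [ 0.543  -0.4633  0.0011] 0.66
mark_of weigher_seat [ 0.5019 -0.2372  0.1979] 0.61
mark_of pan_crown [ 0.5015 -0.2355  0.2002] 0.78
mark_of pan_crown [ 0.668  -0.0982  0.1127] 0.65
```

View pics/z10.png

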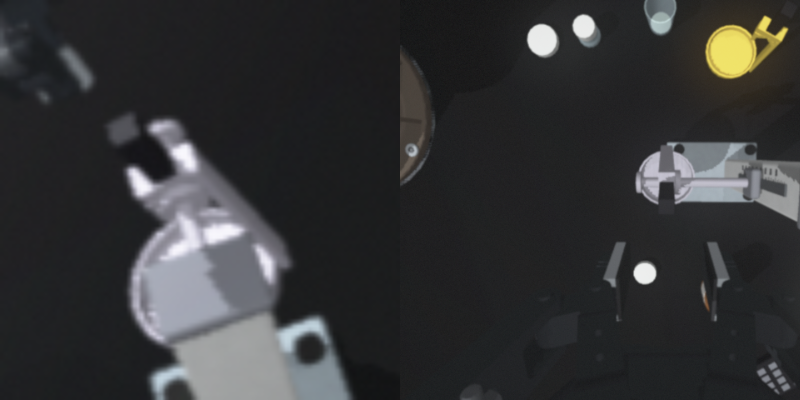

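The pan hangs free and slanted, with its hook at the collar and the gripper clear. I'll let it settle, check the bystanders and hand in.

```bash
python3 -m handwheel '[[4,0,0,0,0,0,0],[4,0,0,0,0,0,0],[4,0,0,0,0,0,0],[4,0,0,0,0,0,0],[4,0,0,0,0,0,0],[4,0,0,0,0,0,0],[4,0,0,0,0,0,0],[4,0,0,0,0,0,0]]'
python3 -c "
from h import *
a=snap('scene','s11.png');
for q in ['beaker','weighing_jar','reagent_bottle','amber_jar']: find(a,q)
b=snap('scene','s12.png'); print('diff',np.abs(a['frame'][220:320,150:250].astype(int)-b['frame'][220:320,150:250]).mean())
ticket.close_job()"
```

```text
t: 38.48
tool_pos: [0.4944, -0.2641, 0.3505]
eef_rot: [-2.389, -1.859, -0.209]
contact_force: [-0.9, 0.1, 0.5]
opening: 0.468
mark_of beaker [ 5.514e-01 -5.000e-04 -5.000e-04] 0.67
mark_of weighing_jar [ 4.35e-01  6.30e-03 -4.00e-04] 0.78
mark_of reagent_bottle [0.568  0.4203 0.0019] 0.85
mark_of amber_jar [ 5.400e-01 -4.654e-01  3.000e-04] 0.89
diff 0.6460333333333333
the job is handed in; nothing more can be done
```

The steel pan is hanging on the weigher's arm with its hook against the collar, and I handed the job in at about 39 s. No verdict is reported, so the final state rests on my own checks.

**What I did:** I gripped the pan by its black grip and lifted it; it weighed about 5.1 N. I brought the hook in sideways over the arm, from the side opposite its strip, instead of over the free end. I set it on the arm, slid it to the collar, tilted it to about 0.24 rad and lowered it until the wrist force was near zero. Then I opened the fingers slowly and withdrew.

**Last checks:**
- **Before release:** the wrist force was about -0.9 N along the arm (a gentle push on the collar), 0.3 N across and 0.0 N vertical.
- **After release:** the network's hook point and seat point agreed within about 4 mm in the wrist and scene views, at a height of about 0.20 m. The arm had sunk about 50 mm, and I saw no drop, spring-up or swing in the pictures.
- **Bystanders:** the beaker, jars and bottle read within about 4 mm of where they started.

**What disagreed or went wrong:**
- I first corrected the sideways position in the wrong direction, which pushed the arm with about 7 N. Later sideways forces reached about 6 N. Both stayed well under the 18 N limit.
- The dish plane fit gave a slant of only 0.16–0.19 rad, against about 0.24 rad from the dish outline and the tool pose. I went by the outline, and the near-zero moment before release fitted that.
- After I withdrew, the plane fit no longer covered the dish, so I have no slant measurement for the final state.
- One low-confidence network answer placed the seat on the amber jar; I ignored it.

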